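# Seat the specimen stage on the microscope's ball post and latch it

### The job

Mount the specimen stage on the microscope's lift stand: lower its socket gently onto the ball post, in line with the stand so that both levelling feet come down on the brass pads, and push it through its spring catches until it is fully home and level, never with more than about 25 N. The lift may stand at any height, so go by feel, and do not drop or knock the stage. Let go of it, press the orange latch lever all the way down and leave it down; keep the other things on the bench where they are.

Things in the scene. Friction and masses are not known exactly. Their poses are not given: they have to be found in the camera images.
- stage: specimen stage, loose, 0.69 kg (+-20%), centre of mass 28 mm behind the origin. Origin: centre of its ball socket; z up, x towards the tail. It stands on 2 stub legs (x -17, y +-16.5) and 2 levelling feet, all ending at z -26 mm. Steel socket 40 mm across, bore 26, flared to 35 at its mouth, z -9. Dark tail plate 78 x 90 mm: x 46 to 124, top z 8; screw heads to z 18
- vice (a point): middle of the dark specimen vice over the socket, where the stage is to be gripped: 44 mm above the stage's origin. Its jaws are 44 mm long (x) and 40 mm wide over their flat free sides (y -20, +20), from z 18 to 58 mm in the stage's frame; below them a bed 52 mm wide (z 12 to 18), on which fingertips must not press; between them a brass specimen up to z 66
- catches (a point): between the two brass spring catches in the socket's mouth, 5 mm below the stage's origin. They meet the ball when the socket's centre is about 12 mm above the ball's and hold it up there (8 to 15 N, weight included, carry it on); from about 5 mm they draw it down with up to 12 N; fully home it stops hard. At rest they squeeze the ball: the contact forces on the stand then add up to some 35 N
- latch (a joint): lever on the stage, rad: 0 = fully down, level on its stop, jaw under the ball; 0.52 to 0.64 = up as at the start, jaw clear. Hinge along the stage's y at x 26, z 4 mm; lever 84 mm long. Friction keeps it where it is left; moving it takes about 5 N downward at 60 mm from the hinge, then it is solid. Press it only with the ball home: else it lifts the socket; if down before, the ball cannot enter
- pad_top (a point): middle of the top of the lever's orange pad (48 mm along the lever, 20 mm wide), 60 mm along the lever and 18 mm above it from the hinge axis: with the lever down at x 86, z 22 mm in the stage's frame, with the lever at 0.6 rad at x 65, z 53 mm
- feet_mid (a point): midway between the undersides of the stage's two levelling feet (10 mm wide, at y -32 and +32): x 110, y 0, z -26 mm in the stage's frame
- stand: grey lift stand, fixed: foot 240 x 150 mm, knobs at its sides, on top a carriage plate 180 x 96 mm with the ball post and two brass pads. Origin: middle of the underside, on the bench; z up, x from the ball end to the pad end. The carriage's top stands anywhere from 78 to 118 mm above the bench (not measured) and does not give way. Fully home, the stage's x lies along the stand's
- ball_axis (a point): point on the stand's foot, 30 mm above the bench, straight under the ball: x -55 mm in the stand's frame. The steel ball is 24 mm across on a 12 mm neck; its centre is 30 mm above the carriage's top, so anywhere from 108 to 148 mm above the bench. Fully home, the socket's centre is at the ball's centre (within 1 mm)
- pads_mid (a point): point on the stand's foot, 30 mm above the bench, straight under the middle between the two brass pads: x 55 mm in the stand's frame. The pads are 24 mm across and 4 mm high, at y -32 and +32 mm; fully home, the stage's feet rest on them
- bubble_level: bystander: round bubble level, 40 mm across, 15 mm high, near the stage
- pry_sample: bystander: flat steel bar, 110 mm long, 6 mm thick, beside the stage
- tweezers: bystander: steel tweezers, 125 mm long
- brush: bystander: black dusting brush, 150 mm long
- solvent: bystander: amber bottle, 52 mm across, 115 mm high
- sample_jar: bystander: clear jar, 60 mm across, 60 mm high
- chisel_tip: bystander: steel chisel end, 100 mm long, 16 mm thick

How it is judged:
On the way, in this order (a step that is already met when the one before it is completed fails the run):
1. the stage, let go, sits fully down on the ball, level and in line with the stand, the lever still up (horizontal distance between stage and ball_axis below 0.003 m and horizontal distance between feet_mid and pads_mid below 0.009 m and angle between stage's own z axis and vertical below 0.03 rad and contact force between stage and stand above 3 N and value of joint latch above 0.4 rad and contact force between the fingers and stage below 0.5 N), for 0.2 s.
2. the latch lever is pressed down (value of joint latch below 0.05 rad), for 0.2 s.
At the end, for the whole second after the job is handed in: The stage rests on the stand, its socket within 3 mm of the ball's axis, the middle of its feet within 9 mm of the middle of the pads, tilted by less than 0.03 rad (so fully down on the ball), the lever down (latch below 0.05 rad), at rest and released (horizontal distance between stage and ball_axis below 0.003 m and horizontal distance between feet_mid and pads_mid below 0.009 m and angle between stage's own z axis and vertical below 0.03 rad and contact force between stage and stand above 3 N and value of joint latch below 0.05 rad and linear speed of stage below 0.01 m/s); the robot touches nothing.
It fails at once if the stage is knocked, dropped or forced onto the stand: their contact forces add up to more than 80 N, of which the catches' squeeze and the weight make some 35 N (contact force between stage and stand above 80 N).
It fails at once if the stage is tipped over (angle between stage's own z axis and vertical above 0.5 rad).
It fails at once if a bystander is pushed by more than 15 mm (distance of any of bubble_level, pry_sample, tweezers, brush, solvent, sample_jar, chisel_tip from where it was at the start of the episode above 0.015 m).
It also fails if it takes over 67 s, if anything falls off the work surface, if the arm or the gripper's body presses on something with over 40 N, if the wrist force passes 120 N, or if a joint passes its speed limit or range.

### The arm

A 7-joint arm with a two-finger parallel gripper is mounted at the origin on the work surface. World frame = base frame: x ahead of the robot, y to its left, z up, the work surface at z = 0. Lengths are in m, angles in rad, forces in N, time in s.
With the tool pointing down it reaches from about 0.4 to 0.875 m from the base axis. Payload 6.5 kg.
Tool frame: the origin (TCP) lies midway between the tips of the shut fingers; the grasp point (between the pads) lies 19 mm behind it; x points along the fingers, y is the direction in which the jaws open and shut, and the axes are right-handed (so a half turn about x gives the same grasp; the last joint's range is limited). The gripper opens to 85 mm and grips with 20 to 120 N. Pads are 22 mm wide; open, the fingers measure 114 mm over their backs; the gripper's body (76 mm by 85 mm) begins 54 mm behind the grasp point. The pads swing forward as they close: fully open they stand 13 mm farther back than shut.
Start: joints at [-1.349, 0.536, -0.004, 1.538, 0.003, 1.067, -0.071], TCP at [0.184, 0.623, 0.231] pointing down, gripper open.
Joint ranges: [-2.7, 2.7], [-0.37, 2.16], [-1.27, 1.26], [0.24, 2.4], [-1.31, 4.45], [0.19, 1.91], [-2.76, 2.76]. Speed limits (rad/s): [2.39, 2.39, 3.14, 3.14, 3.14, 3.14, 3.14].

### API

Orientations are given as a rotation vector (axis times angle).
In Python, from workcell import robot gives the robot as it stands.
- The arm moves only by the shell command python3 -m jog 'ROWS'. ROWS is JSON, a list of rows, each a list of 7 numbers: the turn, a rotation vector about the tool's x, y, z as a fraction of full scale, then the shift along the tool's x, y, z as a fraction of full scale, then the opening, from -1 (shut) to 1 (fully open). In form: [[rx, ry, rz, tx, ty, tz, hand], ...]. A call has exactly 10 rows; each row shifts and turns the commanded pose from where the row before left it, along the tool's axes as they then stand; what a row does not reach is not made up. Full scale, the value 1, is 0.025 m for a shift and 0.5 rad for a turn. A row lasts 1/10 s, in which the tool goes at most 50 mm and 8.59 degrees, less where a joint would pass 70% of its speed; a pose out of reach is approached as far as the arm can. A call with a number of a shift or a turn outside -1 to 1 is refused whole. A call with a gripper value outside its range is refused whole. The fingers move at their own pace and stop on an object; the grip force is fixed at half the most. Time passes only in rows, so rows that do not move let the fingers close, or fill a call up. It gives the time, the measured TCP pose, the force and the opening at its end, in the units of the state.
- robot.observe(): the state, without advancing time (a new reading comes with each control period).
- robot.capture(name): name is "scene" or "top"; returns the picture (400x640x3 uint8, blue, green, red); there is no depth.
- robot.get_calibration(name): a dict with "camera_matrix" (3x3 intrinsics, pixels), "R" (3x3) and "t" (3): a world point X has camera coordinates R X + t. Camera axes: x right, y down, z forward; pixel columns grow to the right and rows downward; lengths in m; the calibration is good to about 2 mm. A picture is of the moment at which its call begins. get_calibration takes no time and is no camera call.
- robot.hand_in(): hands the job in, once; it reports no verdict.
The state is a dict: "t": time; "qpos": joint angles; "qd": joint speeds; "joint_efforts": joint torques, N m; "tool_pos": TCP position; "eef_rot": TCP orientation; "ft_force": force on the tool from outside, world axes, zero at the start; "ft_torque": the same for the moment, N m; "finger_gap": finger opening in m.
Only numpy, scipy, OpenCV 4.12 (cv2) and the standard library are available. Lean on these libraries where they do the work, as an engineer would, in place of code of your own. Each camera call takes 0.05 s, during which the arm holds its last target.

## Working session

There is one attempt and no reset: what is moved stays moved. The work goes in short steps, Python scripts to look and compute and a shell command to move; the robot and the scene stay as the last step left them, time stands still between calls to the robot, and variables do not carry over. Pictures are saved under pics/ and viewed, and the job is handed in when it is done.

```bash
ls; mkdir -p pics; cat > h.py <<'E'
import numpy as np,cv2
from workcell import robot
def cap(n,f):
    im=robot.capture(n); cv2.imwrite('pics/'+f,im); return im
def ray(n,u,v):
    c=robot.get_calibration(n);K=np.array(c['camera_matrix']);R=np.array(c['R']);t=np.array(c['t'])
    return -R.T@t, R.T@np.linalg.solve(K,[u,v,1.])
def onz(n,u,v,z):
    o,d=ray(n,u,v); return o+d*(z-o[2])/d[2]
def tri(u1,v1,u2,v2,a='scene',b='top'):
    o,d=ray(a,u1,v1);p,e=ray(b,u2,v2);d=d/np.linalg.norm(d);e=e/np.linalg.norm(e)
    s=np.linalg.lstsq(np.c_[d,-e],p-o,rcond=None)[0];A=o+s[0]*d;B=p+s[1]*e
    return (A+B)/2,np.linalg.norm(A-B)
def proj(n,X):
    c=robot.get_calibration(n);x=np.array(c['camera_matrix'])@(np.array(c['R'])@np.array(X)+np.array(c['t']));return x[:2]/x[2]
E
python3 - <<'E'
from h import *
np.set_printoptions(precision=4,suppress=True)
for n in('scene','top'):
    cap(n,n+'0.png'); c=robot.get_calibration(n); print(n,c['camera_matrix'],ray(n,320,200))
print(robot.observe())
E
```

```text
pics
scene [[370.7182   0.     319.3725]
 [  0.     370.7182 201.9311]
 [  0.       0.       1.    ]] (array([ 0.8776, -0.4713,  0.9785]), array([-0.2796,  0.459 , -0.8433]))
top [[509.1927   0.     316.8161]
 [  0.     509.1927 208.2949]
 [  0.       0.       1.    ]] (array([0.2825, 0.0132, 1.4391]), array([ 0.2238, -0.0156, -0.9747]))
{'t': 0.1, 'qpos': array([-1.3492,  0.5371, -0.0044,  1.5388,  0.0026,  1.0673, -0.0712]), 'qd': array([-0.0008, -0.0018, -0.0001, -0.0026, -0.0006, -0.0009, -0.0017]), 'joint_efforts': array([  0.0022, -58.4566,   1.0516, -25.9771,   0.0127,   0.0047,
        -0.    ]), 'tool_pos': array([0.1843, 0.6227, 0.2305]), 'eef_rot': array([ 0.2246,  1.5591, -0.227 ]), 'ft_force': array([0.169 , 0.3276, 0.371 ]), 'ft_torque': array([-0.061 , -0.0278, -0.0309]), 'finger_gap': 0.08556136020022696}
```

View pics/scene0.png

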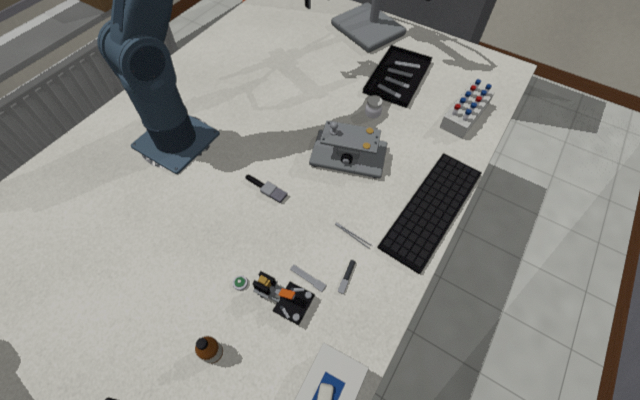

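View pics/top0.png

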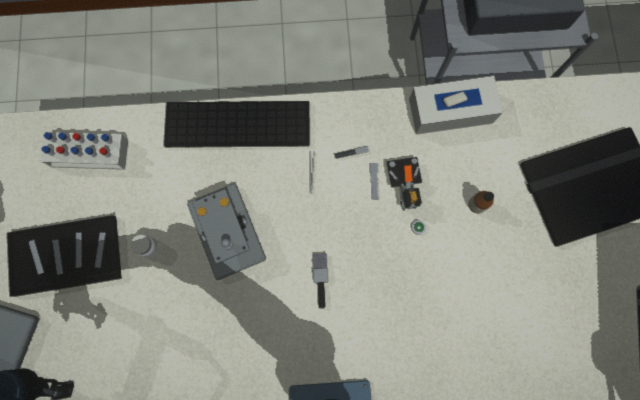

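The overview shows the stage at about (405,185) in top and (285,297) in scene. The stand is at about (227,228) in top and (348,148) in scene. I'll zoom in on both.

```bash
python3 - <<'E'
from h import *
s=cv2.imread('pics/scene0.png');t=cv2.imread('pics/top0.png')
def z(im,x,y,w,h,k,f):
    cv2.imwrite('pics/'+f,cv2.resize(im[y:y+h,x:x+w],None,fx=k,fy=k,interpolation=cv2.INTER_CUBIC))
z(t,360,140,80,60*5//4,8,'z1.png'); z(s,230,260,95,70,8,'z2.png'); z(t,180,170,100,75,8,'z3.png'); z(s,300,110,100,75,8,'z4.png')
E
```

```text
(no output)
```

View pics/z1.png

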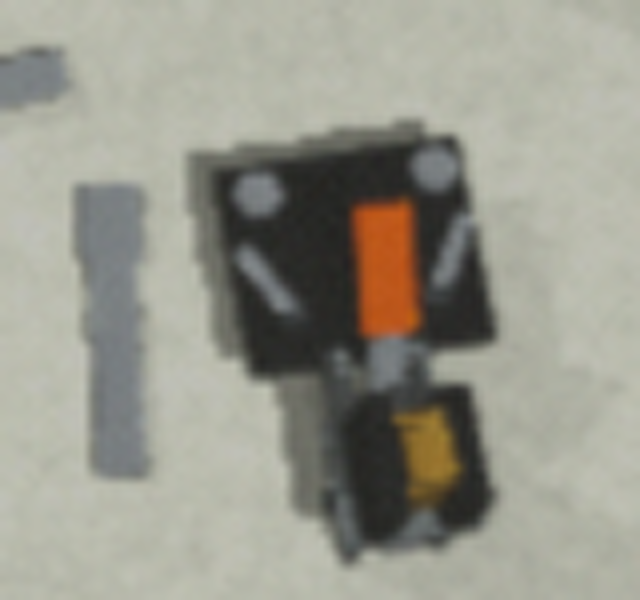

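View pics/z2.png

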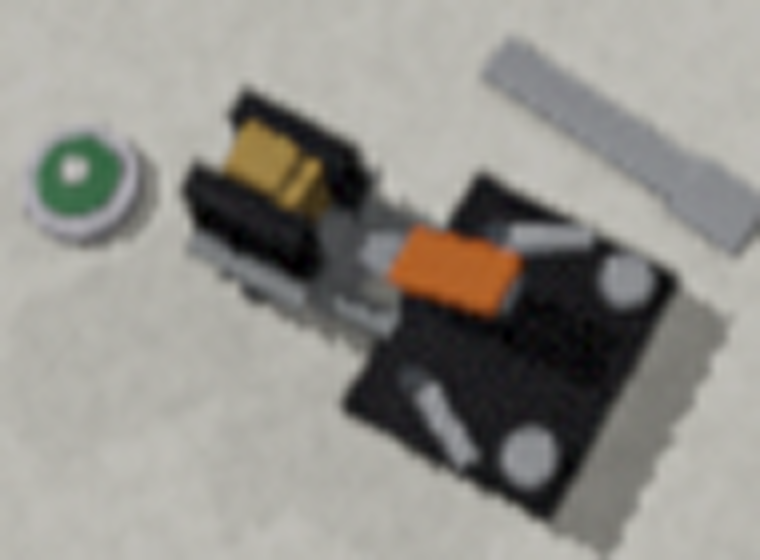

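View pics/z3.png

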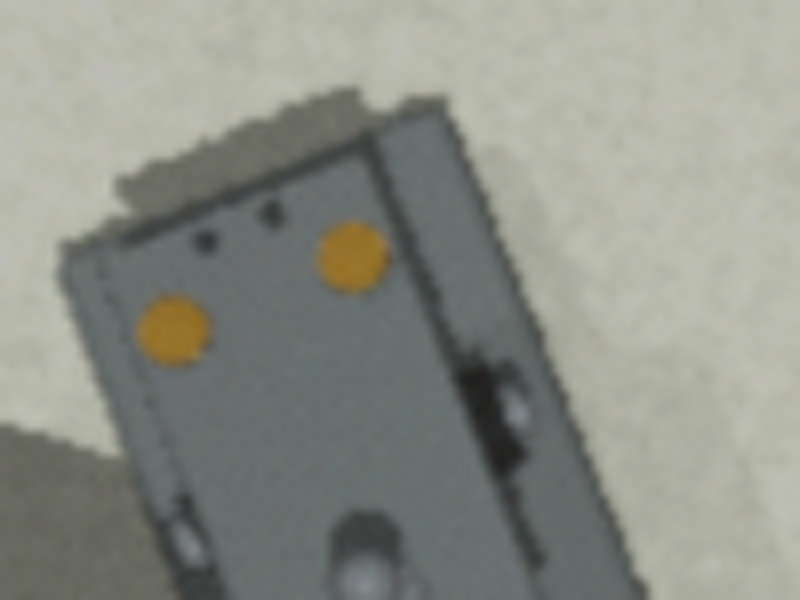

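View pics/z4.png

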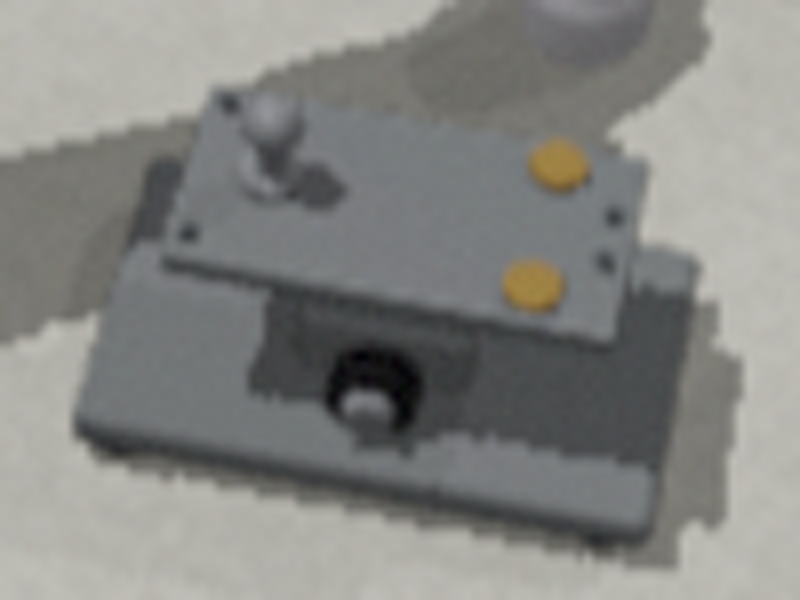

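The stage shows its vice, two round screw heads and the orange pad. The stand shows the ball and two brass pads. Next: centroids from masks.

```bash
cat > m.py <<'E'
from h import *
np.set_printoptions(precision=4,suppress=True)
s=cv2.imread('pics/scene0.png');t=cv2.imread('pics/top0.png')
def blobs(im,x,y,w,h,f,amin=8):
    c=cv2.resize(im[y:y+h,x:x+w],None,fx=4,fy=4,interpolation=cv2.INTER_LINEAR)
    hsv=cv2.cvtColor(c,cv2.COLOR_BGR2HSV)
    m=f(hsv,c).astype(np.uint8)
    n,l,st,ce=cv2.connectedComponentsWithStats(m)
    return [(round(st[i,4]/16,1),np.round((ce[i]+.5)/4-.5+[x,y],2),st[i,2:4]/4) for i in range(1,n) if st[i,4]/16>amin]
brass=lambda h,c:(h[...,0]>14)&(h[...,0]<28)&(h[...,1]>120)&(h[...,2]>90)
orange=lambda h,c:(h[...,0]<14)&(h[...,1]>170)&(h[...,2]>120)
lt=lambda h,c:(h[...,2]>105)&(h[...,1]<60)
black=lambda h,c:(h[...,2]<60)
E
python3 - <<'E'
from m import *
for n,im,b in(('top',t,(180,175,90,75)),('scene',s,(305,110,100,60))): print('pads',n,blobs(im,*b,brass))
for n,im,b in(('top',t,(380,150,50,65)),('scene',s,(230,260,95,70))):
    print('brass',n,blobs(im,*b,brass)); print('orange',n,blobs(im,*b,orange));print('black',n,blobs(im,*b,black))
print('screws',blobs(t,387,156,34,30,lt,5)); print(blobs(s,276,284,39,38,lt,5))
E
```

```text
pads top [(np.float64(52.4), array([223.7 , 201.67]), array([8.25, 8.25])), (np.float64(52.3), array([201.29, 210.87]), array([8.5 , 8.25]))]
pads scene [(np.float64(22.7), array([369.38, 130.4 ]), array([6.25, 5.25])), (np.float64(25.2), array([366.14, 145.45]), array([6.5, 5. ]))]
brass top [(np.float64(59.2), array([413.11, 195.94]), array([ 8.25, 11.25]))]
orange top [(np.float64(109.6), array([407.82, 173.07]), array([ 8. , 16.5]))]
black top [(np.float64(372.2), array([399.83, 170.89]), array([30.5 , 28.25])), (np.float64(51.9), array([416.83, 178.4 ]), array([ 8., 11.])), (np.float64(52.8), array([417.2 , 197.46]), array([ 7.75, 17.  ])), (np.float64(113.4), array([406.28, 197.77]), array([ 8.75, 18.25]))]
brass scene [(np.float64(70.4), array([263.69, 280.17]), array([11.5, 11. ]))]
orange scene [(np.float64(99.9), array([286.51, 293.32]), array([15.5 ,  9.75]))]
black scene [(np.float64(75.5), array([269.41, 279.35]), array([17. , 15.5])), (np.float64(135.1), array([261.94, 287.88]), array([17.75, 14.25])), (np.float64(45.0), array([291.34, 285.85]), array([13.25,  7.  ])), 
[... 376 characters left out ...]
81.07]), array([ 4.  , 13.25])), (np.float64(14.9), array([408.3 , 183.67]), array([5.  , 3.75])), (np.float64(18.3), array([417.01, 184.28]), array([7.75, 3.  ]))]
[(np.float64(31.5), array([282.58, 285.19]), array([11.  ,  4.75])), (np.float64(165.5), array([306.12, 288.67]), array([22.25, 14.  ])), (np.float64(20.6), array([277.34, 291.65]), array([4.75, 8.  ])), (np.float64(172.4), array([309.97, 313.04]), array([13.5, 24.5])), (np.float64(5.8), array([277.05, 299.71]), array([3.25, 2.25])), (np.float64(27.8), array([285.2 , 312.57]), array([7.  , 9.75])), (np.float64(68.0), array([280.62, 318.54]), array([14.5 ,  8.75])), (np.float64(32.7), array([295.59, 316.62]), array([6.25, 6.75]))]
```

```bash
python3 - <<'E'
from h import *
s=cv2.imread('pics/scene0.png');t=cv2.imread('pics/top0.png')
a=cv2.resize(t[225:255,210:245],(560,480),interpolation=cv2.INTER_CUBIC)
b=cv2.resize(s[115:140,322:350],(560,500),interpolation=cv2.INTER_CUBIC)
a=cv2.convertScaleAbs(a,alpha=1.5);b=cv2.convertScaleAbs(b,alpha=1.3)
cv2.imwrite('pics/bt.png',a);cv2.imwrite('pics/bs.png',b)
E
```

```text
(no output)
```

View pics/bt.png

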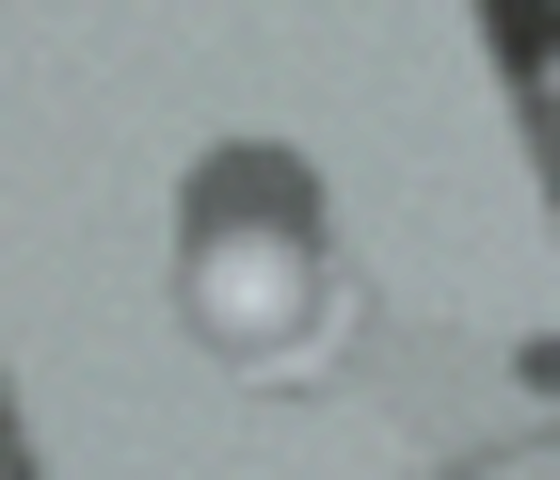

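View pics/bs.png

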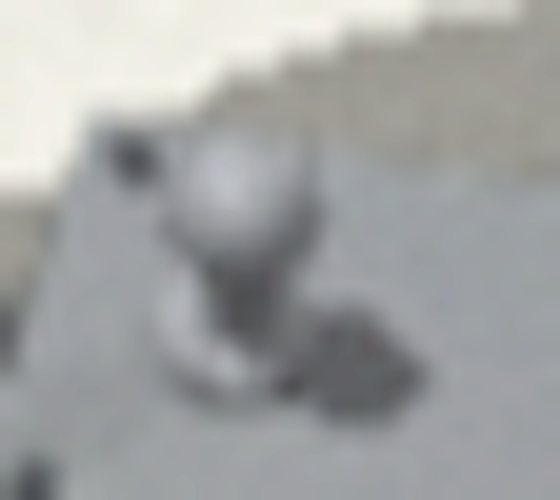

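The ball is at about (225.2,242.8) in top and (333.5,124.4) in scene. I'll triangulate it, then check it against the pads and the stage features.

```bash
python3 - <<'E'
from m import *
B,e=tri(333.5,124.4,225.2,242.8);print('ball',B,e)
P1,e1=tri(369.38,130.4,201.29,210.87);P2,e2=tri(366.14,145.45,223.7,201.67)
print('pads',P1,e1,P2,e2,np.linalg.norm(P1-P2)); M=(P1+P2)/2
print('M-B',M-B,np.linalg.norm((M-B)[:2]),'yaw',np.degrees(np.arctan2(*(M-B)[1::-1])), 'yaw pads',np.degrees(np.arctan2(*(P1-P2)[1::-1]))-90)
# consistent height estimates
hp=(P1[2]+P2[2])/2
for h in (hp-.004,hp,hp+.004):
    b=onz('top',225.2,242.8,h+.026);b2=onz('scene',333.5,124.4,h+.026);m=(onz('top',201.29,210.87,h)+onz('top',223.7,201.67,h))/2
    print(h,b,b2,np.linalg.norm((m-b)[:2]),np.degrees(np.arctan2(*(m-b)[1::-1])))
# screws: zoom reading
A,ea=tri(228+2+ (625/8.)-.5 ,260+280/8.-.5,360+258/8-.5,140+193/8-.5);C,ec=tri(230+528/8-.5,260+456/8-.5,360+434/8-.5,140+170/8-.5)
print('screws',A,ea,C,ec,np.linalg.norm(A-C)); Sm=(A+C)/2
S,es=tri(263.69,280.17,413.11,195.94);print('specimen',S,es)
O,eo=tri(286.51,293.32,407.82,173.07);print('orange',O,eo)
print(Sm,'dist',np.linalg.norm((Sm-S)[:2]),'yaw',np.degrees(np.arctan2(*(Sm-S)[1::-1])),'screwyaw',np.degrees(np.arctan2(*(A-C)[1::-1]))-90)
for n in ('top',):
  print([onz(n,*p,.084) for p in((417.2,197.46),(406.28,197.77))])
E
```

```text
ball [0.4849 0.2442 0.1359] 0.0003478251438873866
pads [0.5798 0.311  0.1047] 0.0006912776890139917 [0.6011 0.2503 0.1047] 0.0007037417992555256 0.06430508363275053
M-B [ 0.1056  0.0365 -0.0313] 0.11171712594483772 yaw 19.048863150524053 yaw pads 19.33922631466504
0.10066390317851875 [0.4862 0.2457 0.1267] [0.4807 0.2522 0.1267] 0.11146132317454385 18.833028227836785
0.10466390317851876 [0.4856 0.245  0.1307] [0.4825 0.2488 0.1307] 0.11114407642809224 18.83773728453887
0.10866390317851876 [0.4849 0.2443 0.1347] [0.4844 0.2454 0.1347] 0.11082683043671232 18.842473300978757
screws [ 0.6954 -0.2218  0.041 ] 0.0024445347004350615 [ 0.7003 -0.2852  0.0403] 0.001541548093571537 0.06362141051572216
specimen [ 0.5888 -0.2629  0.0823] 0.0012763473263841085
orange [ 0.6557 -0.2573  0.0754] 0.0008036346420440372
[ 0.6979 -0.2535  0.0406] dist 0.10946993780794465 yaw 4.9351807378728285 screwyaw 4.4169912288105735
[array([ 0.5831, -0.2738,  0.084 ]), array([ 0.5842, -0.244 ,  0.084 ])]
```

Stage: origin (0.5885,-0.2627), yaw 4.8°. The specimen and screws agree, at 109.5 mm apart against 110 nominal. Ball: (0.485,0.2445,~0.134). Stand: yaw 19°, ball-to-pads 111 mm against 110 nominal. These are consistent, so I'll work out the approach.

```bash
cat > go.py <<'E'
from h import *
from scipy.spatial.transform import Rotation as Ro
np.set_printoptions(precision=3,suppress=True)
def plan(p,yawdeg):
    """tool x down, tool y = jaw dir; stage x at yawdeg; prints full-scale deltas in tool axes"""
    o=robot.observe();R=Ro.from_rotvec(o['eef_rot']);M=R.as_matrix()
    y=np.radians(yawdeg);best=None
    for sg in(1,-1):
        x=np.array([0,0,-1.]);ya=sg*np.array([-np.sin(y),np.cos(y),0]);T=np.c_[x,ya,np.cross(x,ya)]
        d=Ro.from_matrix(M.T@T).as_rotvec()
        if best is None or np.linalg.norm(d)<np.linalg.norm(best[0]): best=(d,T)
    d,T=best;dp=np.array(p)-o['tool_pos']
    print('t',round(o['t'],2),'pos',o['tool_pos'],'F',o['ft_force'],'gap',round(o['finger_gap'],4),'q',o['qpos'])
    print('M',M.round(3).tolist());print('turn units',d/.5,'shift units now-axes',M.T@dp/.025,'goal-axes',T.T@dp/.025)
E
python3 -c "
from go import *
plan([.5885,-.2627,.16],4.8)"
```

```text
t 0.1 pos [0.184 0.623 0.23 ] F [0.169 0.328 0.371] gap 0.0856 q [-1.349  0.537 -0.004  1.539  0.003  1.067 -0.071]
M [[-0.0, 0.284, 0.959], [-0.002, 0.959, -0.284], [-1.0, -0.002, 0.0]]
turn units [-0.743 -0.     0.003] shift units now-axes [  2.87 -29.37  25.55] goal-axes [  2.82  -36.645  13.146]
```

```bash
python3 -m jog '[[-0.248,0,0,0,0,0,1],[-0.248,0,0,0,0,0,1],[-0.247,0,0,0,0,0,1],[0,0,0,0,-1,0.36,1],[0,0,0,0,-1,0.36,1],[0,0,0,0,-1,0.36,1],[0,0,0,0,-1,0.36,1],[0,0,0,0,-1,0.36,1],[0,0,0,0,-1,0.36,1],[0,0,0,0,-1,0.36,1]]'; python3 -m jog '[[0,0,0,0,-1,0.36,1],[0,0,0,0,-1,0.36,1],[0,0,0,0,-1,0.36,1],[0,0,0,0,-1,0.36,1],[0,0,0,0,-1,0.36,1],[0,0,0,0,-1,0.36,1],[0,0,0,0,-1,0.36,1],[0,0,0,0,-1,0.36,1],[0,0,0,0,-1,0.36,1],[0,0,0,0,-1,0.36,1]]'; python3 -c "
from go import *
plan([.5885,-.2627,.16],4.8)"
```

```text
t: 1.1
tool_pos: [0.2622, 0.4528, 0.231]
eef_rot: [-0.066, 1.57, 0.065]
ft_force: [0.7, 0.1, 0.4]
finger_gap: 0.0854
t: 2.1
tool_pos: [0.3726, 0.2114, 0.2312]
eef_rot: [-0.066, 1.57, 0.066]
ft_force: [0.0, 1.1, -0.8]
finger_gap: 0.0854
t 2.1 pos [0.373 0.211 0.231] F [ 0.042  1.051 -0.806] gap 0.0854 q [-0.696  0.155  0.083  2.096 -0.016  0.891  1.05 ]
M [[-0.0, -0.084, 0.996], [-0.0, 0.996, 0.084], [-1.0, -0.0, -0.0]]
turn units [ 0.    -0.001  0.   ] shift units now-axes [  2.848 -19.618   7.019] goal-axes [  2.846 -19.619   7.018]
```

```bash
python3 -m jog '[[0,0,0,0,-1,0.36,1],[0,0,0,0,-1,0.36,1],[0,0,0,0,-1,0.36,1],[0,0,0,0,-1,0.36,1],[0,0,0,0,-1,0.36,1],[0,0,0,0,-1,0.36,1],[0,0,0,0,-1,0.36,1],[0,0,0,0,-1,0.36,1],[0,0,0,0,-1,0.36,1],[0,0,0,0,-1,0.36,1]]'; python3 -m jog '[[0,0,0,0.3,-1,0.36,1],[0,0,0,0.3,-1,0.36,1],[0,0,0,0.3,-1,0.36,1],[0,0,0,0.3,-1,0.36,1],[0,0,0,0.3,-1,0.36,1],[0,0,0,0.3,-1,0.36,1],[0,0,0,0.3,-1,0.36,1],[0,0,0,0.3,-1,0.36,1],[0,0,0,0.3,-0.9,0.36,1],[0,0,0,0,0,0,1]]'; python3 - <<'E'
from go import *
plan([.5885,-.2627,.052],4.8)
a=cap('scene','s1.png');b=cap('top','t1.png')
cv2.imwrite('pics/z5.png',cv2.resize(a[230:330,220:340],None,fx=6,fy=6,interpolation=cv2.INTER_CUBIC))
cv2.imwrite('pics/z6.png',cv2.resize(b[130:230,350:470],None,fx=6,fy=6,interpolation=cv2.INTER_CUBIC))
E
```

```text
t: 3.1
tool_pos: [0.4832, -0.0301, 0.2311]
eef_rot: [-0.066, 1.57, 0.066]
ft_force: [-0.2, -0.5, -0.5]
finger_gap: 0.0856
t: 4.1
tool_pos: [0.5819, -0.2475, 0.1624]
eef_rot: [-0.064, 1.572, 0.061]
ft_force: [-0.5, -0.1, 1.1]
finger_gap: 0.0851
t 4.1 pos [ 0.582 -0.248  0.162] F [-0.489 -0.087  1.133] gap 0.0851 q [ 0.111  0.599  0.314  1.659 -0.218  0.919  2.157]
M [[-0.002, -0.08, 0.997], [-0.002, 0.997, 0.08], [-1.0, -0.002, -0.002]]
turn units [-0.008 -0.003  0.004] shift units now-axes [ 4.418 -0.618  0.224] goal-axes [ 4.417 -0.626  0.214]
```

View pics/z5.png

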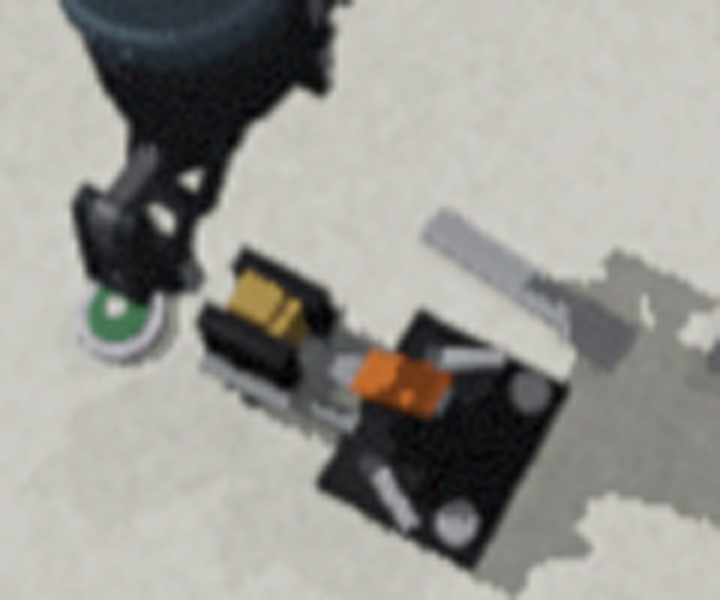

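View pics/z6.png

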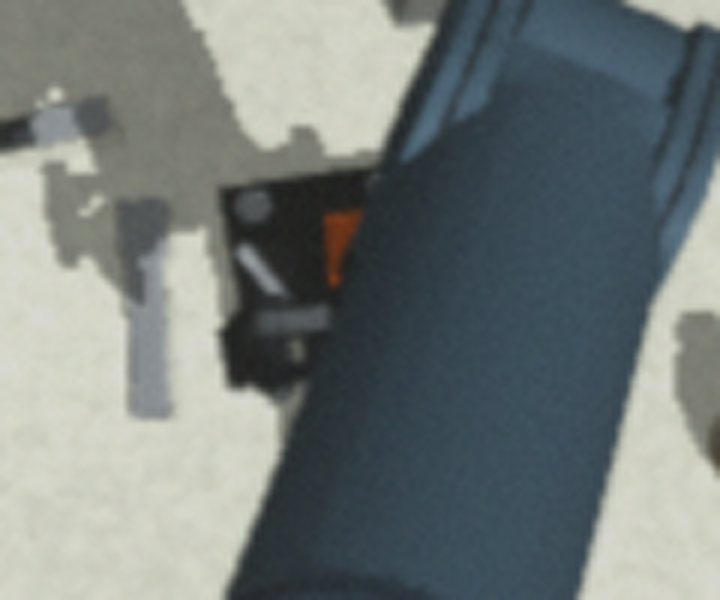

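The gripper is coming in over the vice. In scene, the left finger is above the bubble level and well clear of it vertically. I'll centre it and come part way down.

```bash
python3 -m jog '[[-0.008,0,0,0,-0.62,0.22,1],[0,0,0,0,0,0,1],[0,0,0,0,0,0,1],[0,0,0,0.5,0,0,1],[0,0,0,0.5,0,0,1],[0,0,0,0.5,0,0,1],[0,0,0,0.5,0,0,1],[0,0,0,0,0,0,1],[0,0,0,0,0,0,1],[0,0,0,0,0,0,1]]'; python3 -c "
from go import *
plan([.5885,-.2627,.053],4.8)"
```

```text
t: 5.2
tool_pos: [0.5896, -0.2593, 0.1143]
eef_rot: [-0.069, 1.569, 0.068]
ft_force: [0.7, -0.2, -0.7]
finger_gap: 0.0852
t 5.2 pos [ 0.59  -0.259  0.114] F [ 0.684 -0.187 -0.661] gap 0.0852 q [ 0.144  0.677  0.291  1.653 -0.243  0.846  2.195]
M [[0.001, -0.088, 0.996], [-0.0, 0.996, 0.088], [-1.0, -0.001, 0.001]]
turn units [0.008 0.002 0.001] shift units now-axes [ 2.451 -0.131 -0.059] goal-axes [ 2.451 -0.133 -0.056]
```

```bash
python3 -m jog '[[0.004,0,0,0.5,-0.12,-0.05,1],[0,0,0,0.5,0,0,1],[0,0,0,0.5,0,0,1],[0,0,0,0.5,0,0,1],[0,0,0,0.4,0,0,1],[0,0,0,0,0,0,1],[0,0,0,0,0,0,1],[0,0,0,0,0,0,1],[0,0,0,0,0,0,1],[0,0,0,0,0,0,1]]'; python3 - <<'E'
from go import *
plan([.5885,-.2627,.053],4.8); plan([.5885,-.2627,.053],4.8)
a=cap('scene','s2.png')
plan([.5885,-.2627,.053],4.8)
cv2.imwrite('pics/z7.png',cv2.resize(a[230:330,220:340],None,fx=6,fy=6,interpolation=cv2.INTER_CUBIC))
E
```

```text
t: 6.2
tool_pos: [0.5886, -0.2622, 0.0543]
eef_rot: [-0.068, 1.569, 0.067]
ft_force: [-0.5, -0.9, -0.2]
finger_gap: 0.0856
t 6.2 pos [ 0.589 -0.262  0.054] F [-0.492 -0.875 -0.232] gap 0.0856 q [ 0.168  0.761  0.264  1.67  -0.269  0.745  2.217]
M [[0.001, -0.086, 0.996], [-0.0, 0.996, 0.086], [-1.0, -0.0, 0.001]]
turn units [0.004 0.002 0.001] shift units now-axes [ 0.053 -0.02  -0.004] goal-axes [ 0.053 -0.02  -0.004]
t 6.2 pos [ 0.589 -0.262  0.054] F [-0.492 -0.875 -0.232] gap 0.0856 q [ 0.168  0.761  0.264  1.67  -0.269  0.745  2.217]
M [[0.001, -0.086, 0.996], [-0.0, 0.996, 0.086], [-1.0, -0.0, 0.001]]
turn units [0.004 0.002 0.001] shift units now-axes [ 0.053 -0.02  -0.004] goal-axes [ 0.053 -0.02  -0.004]
t 6.25 pos [ 0.588 -0.262  0.054] F [ 0.12  -0.024 -0.843] gap 0.0855 q [ 0.168  0.761  0.264  1.67  -0.269  0.745  2.217]
M [[0.001, -0.086, 0.996], [-0.0, 0.996, 0.086], [-1.0, -0.0, 0.001]]
turn units [0.004 0.001 0.001] shift units now-axes [ 0.048 -0.021 -0.   ] goal-axes [ 0.048 -0.021 -0.   ]
```

View pics/z7.png

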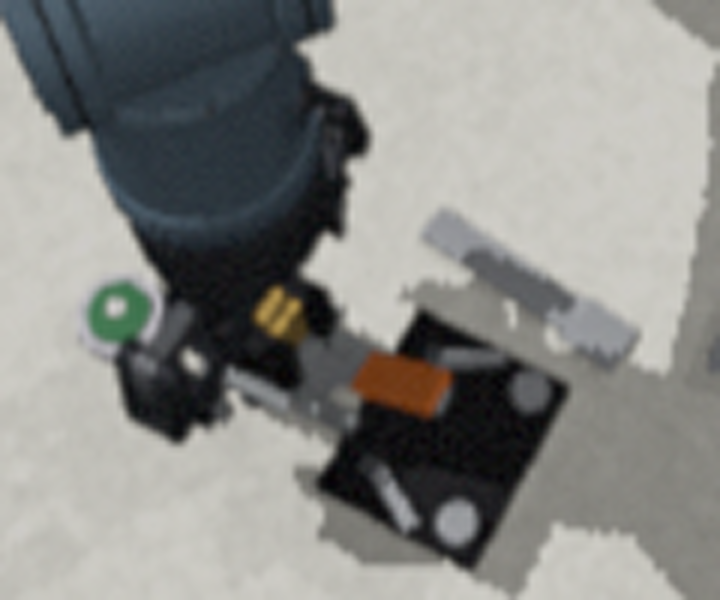

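The gripper straddles the vice with one finger on each side, and nothing has been touched. Closing.

```bash
python3 -m jog '[[0,0,0,0,-0.02,0,-1],[0,0,0,0,0,0,-1],[0,0,0,0,0,0,-1],[0,0,0,0,0,0,-1],[0,0,0,0,0,0,-1],[0,0,0,0,0,0,-1],[0,0,0,0,0,0,-1],[0,0,0,0,0,0,-1],[0,0,0,0,0,0,-1],[0,0,0,0,0,0,-1]]'; python3 -c "
from go import *
plan([.5885,-.2627,.054],4.8)"
```

```text
t: 7.25
tool_pos: [0.5884, -0.2628, 0.054]
eef_rot: [-0.068, 1.569, 0.067]
ft_force: [-1.5, -1.1, 5.4]
finger_gap: 0.0388
t 7.25 pos [ 0.588 -0.263  0.054] F [-1.529 -1.071  5.367] gap 0.0388 q [ 0.169  0.762  0.264  1.669 -0.269  0.746  2.218]
M [[0.0, -0.086, 0.996], [-0.0, 0.996, 0.086], [-1.0, -0.0, 0.0]]
turn units [0.004 0.001 0.001] shift units now-axes [0.001 0.004 0.006] goal-axes [0.001 0.004 0.006]
```

```bash
python3 -m jog '[[0,0,0,-0.1,0,0,-1],[0,0,0,-0.2,0,0,-1],[0,0,0,-0.4,0,0,-1],[0,0,0,-0.6,0,0,-1],[0,0,0,-0.8,0,0,-1],[0,0,0,-1,0,0,-1],[0,0,0,-1,0,0,-1],[0,0,0,-0.6,0,0,-1],[0,0,0,-0.2,0,0,-1],[0,0,0,0,0,0,-1]]'; python3 - <<'E'
from go import *
plan([.485,.2445,.26],19)
a=cap('scene','s3.png');plan([.485,.2445,.26],19)
cv2.imwrite('pics/z8.png',cv2.resize(a[210:330,210:350],None,fx=5,fy=5,interpolation=cv2.INTER_CUBIC))
E
```

```text
t: 8.25
tool_pos: [0.5884, -0.2626, 0.1768]
eef_rot: [-0.067, 1.569, 0.067]
ft_force: [-0.6, 0.4, -8.1]
finger_gap: 0.0388
t 8.25 pos [ 0.588 -0.263  0.177] F [-0.608  0.411 -8.131] gap 0.0388 q [ 0.132  0.6    0.317  1.616 -0.217  0.959  2.179]
M [[0.001, -0.086, 0.996], [-0.0, 0.996, 0.086], [-1.0, -0.0, 0.001]]
turn units [-0.492  0.002  0.001] shift units now-axes [-3.333 20.561 -2.381] goal-axes [-3.327 20.523  2.694]
t 8.3 pos [ 0.588 -0.262  0.176] F [-0.575 -0.479 -8.104] gap 0.0393 q [ 0.132  0.601  0.317  1.617 -0.217  0.959  2.179]
M [[-0.001, -0.086, 0.996], [0.001, 0.996, 0.086], [-1.0, 0.001, -0.001]]
turn units [-0.492 -0.002 -0.001] shift units now-axes [-3.356 20.549 -2.362] goal-axes [-3.37  20.503  2.711]
```

View pics/z8.png

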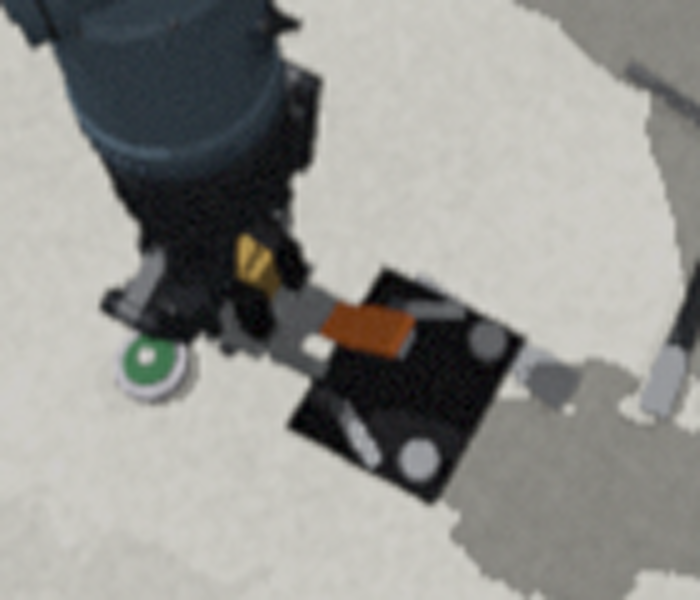

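The stage is lifted and looks level in the grip. In scene the screw heads are at about (487,340) and (420,460) zoomed. Carrying it over.

```bash
python3 -m jog '[[0,0,0,-0.5,0.3,-0.03,-1],[0,0,0,-0.7,0.6,-0.06,-1],[0,0,0,-0.7,0.9,-0.1,-1],[0,0,0,-0.7,1,-0.12,-1],[0,0,0,-0.6,1,-0.12,-1],[0,0,0,-0.15,1,-0.12,-1],[0,0,0,0,1,-0.12,-1],[0,0,0,0,1,-0.12,-1],[0,0,0,0,1,-0.12,-1],[0,0,0,0,1,-0.12,-1]]'; python3 -m jog '[[0,0,0,0,1,-0.12,-1],[0,0,0,0,1,-0.12,-1],[0,0,0,0,1,-0.12,-1],[0,0,0,0,1,-0.12,-1],[0,0,0,0,1,-0.12,-1],[0,0,0,0,1,-0.12,-1],[0,0,0,0,1,-0.12,-1],[0,0,0,0,1,-0.12,-1],[0,0,0,0,0.9,-0.1,-1],[0,0,0,0,0.5,-0.06,-1]]';python3 -c "
from go import *
plan([.485,.2445,.26],19)"
```

```text
t: 9.3
tool_pos: [0.5427, -0.044, 0.2599]
eef_rot: [-0.067, 1.571, 0.068]
ft_force: [-0.2, -0.7, -7.1]
finger_gap: 0.0392
t: 10.3
tool_pos: [0.4943, 0.1887, 0.2599]
eef_rot: [-0.069, 1.571, 0.07]
ft_force: [0.9, -0.2, -7.3]
finger_gap: 0.0393
t 10.3 pos [0.494 0.189 0.26 ] F [ 0.856 -0.209 -7.259] gap 0.0393 q [-0.602  0.299  0.188  1.836 -0.066  1.014  1.272]
M [[-0.001, -0.088, 0.996], [0.001, 0.996, 0.088], [-1.0, 0.001, -0.001]]
turn units [-0.486 -0.002 -0.002] shift units now-axes [-0.002  2.257 -0.173] goal-axes [-0.004  2.233  0.376]
```

```bash
python3 -m jog '[[-0.08,0,0,0,0.6,-0.05,-1],[-0.1,0,0,0,0.6,-0.05,-1],[-0.1,0,0,0,0.5,-0.02,-1],[-0.1,0,0,0,0.4,0.03,-1],[-0.1,0,0,0,0.18,0.03,-1],[0,0,0,0,0,0,-1],[0,0,0,0,0,0,-1],[0,0,0,0,0,0,-1],[0,0,0,0,0,0,-1],[0,0,0,0,0,0,-1]]';python3 - <<'E'
from go import *
plan([.485,.2445,.21],19)
a=cap('scene','s4.png');b=cap('top','t4.png');plan([.485,.2445,.21],19)
cv2.imwrite('pics/z9.png',cv2.resize(a[60:180,270:430],None,fx=5,fy=5,interpolation=cv2.INTER_CUBIC))
cv2.imwrite('pics/z10.png',cv2.resize(b[150:290,160:320],None,fx=4,fy=4,interpolation=cv2.INTER_CUBIC))
E
```

```text
t: 11.3
tool_pos: [0.4855, 0.2421, 0.2601]
eef_rot: [-0.255, 1.556, 0.255]
ft_force: [0.5, -0.2, -7.1]
finger_gap: 0.0392
t 11.3 pos [0.485 0.242 0.26 ] F [ 0.466 -0.217 -7.12 ] gap 0.0392 q [-0.644  0.321  0.123  1.801 -0.045  1.023  1.392]
M [[0.0, -0.319, 0.948], [-0.0, 0.948, 0.319], [-1.0, -0.0, 0.0]]
turn units [-0.013  0.     0.   ] shift units now-axes [2.003 0.099 0.012] goal-axes [2.003 0.098 0.013]
t 11.4 pos [0.485 0.242 0.26 ] F [-0.61   0.255 -7.004] gap 0.039 q [-0.644  0.321  0.123  1.801 -0.045  1.023  1.392]
M [[0.0, -0.32, 0.948], [-0.0, 0.948, 0.32], [-1.0, -0.0, 0.0]]
turn units [-0.012  0.     0.   ] shift units now-axes [2.003 0.093 0.011] goal-axes [2.003 0.092 0.012]
```

View pics/z9.png

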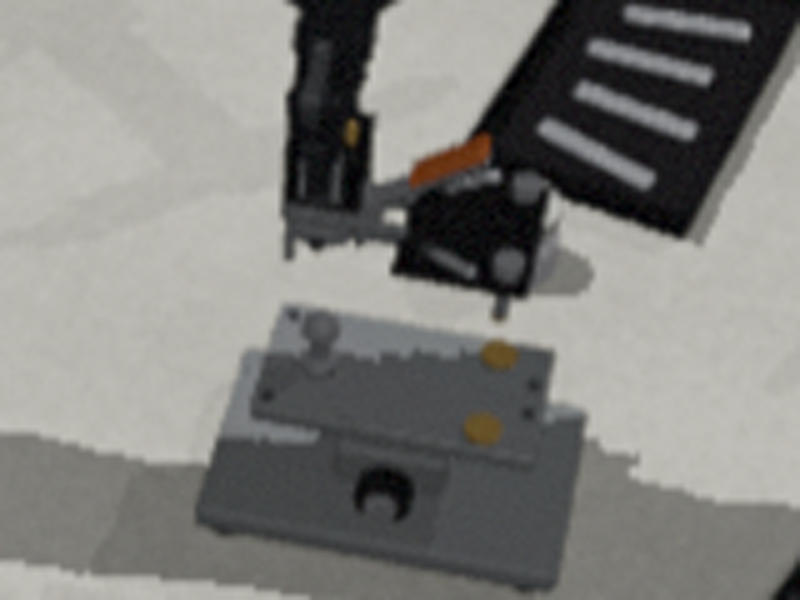

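View pics/z10.png

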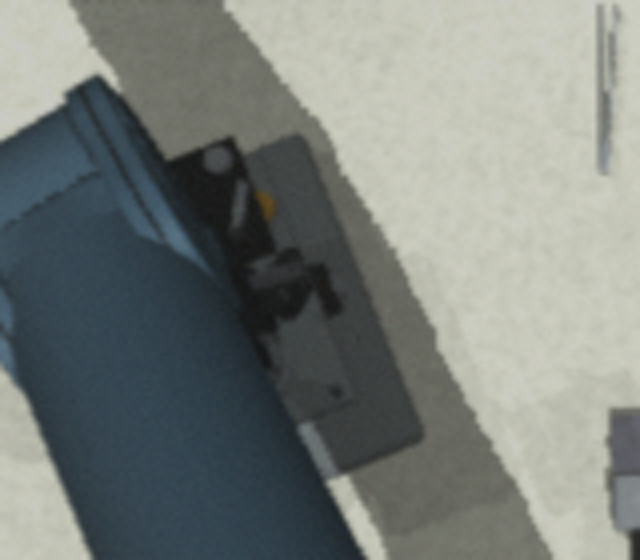

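The stage hangs above the stand with its tail towards the pads. The screw heads are at zoom (527,185) and (509,265). I'll check the in-hand pose against the prediction.

```bash
python3 - <<'E'
from go import *
y=np.radians(18.7);
for pitch in(0,.03,-.03):
  Rz=Ro.from_euler('z',y).as_matrix()@Ro.from_euler('y',pitch).as_matrix()
  for q in((.110,.032,.018),(.110,-.032,.018)):
    # pitch about the vice
    X=np.array([.4853,.2421,.232+.044])+Rz@(np.array(q)-[0,0,.044])
    print(pitch,q,((proj('scene',X)-[270,60]+.5)*5))
E
```

```text
0 (0.11, 0.032, 0.018) [527.92  179.531]
0 (0.11, -0.032, 0.018) [509.491 257.614]
0.03 (0.11, 0.032, 0.018) [525.691 183.759]
0.03 (0.11, -0.032, 0.018) [507.242 261.759]
-0.03 (0.11, 0.032, 0.018) [529.993 175.217]
-0.03 (0.11, -0.032, 0.018) [511.58  253.381]
```

```bash
python3 - <<'E'
from m import *
from go import *
def f(im,pos,yaw,oz,x0,y0,w,h,k,name):
    Rz=Ro.from_euler('z',np.radians(yaw)).as_matrix()
    c=cv2.resize(im[y0:y0+h,x0:x0+w],None,fx=k,fy=k,interpolation=cv2.INTER_CUBIC)
    c=cv2.convertScaleAbs(c,alpha=1.5)
    for q in((.110,.032,.018),(.110,-.032,.018),(.124,.045,.008),(.124,-.045,.008),(.046,-.045,.008)):
        p=proj('scene',np.array([pos[0],pos[1],oz])+Rz@np.array(q));p=(p-[x0,y0]+.5)*k
        cv2.drawMarker(c,tuple(int(v) for v in p),(0,0,255),cv2.MARKER_CROSS,12,1)
    cv2.imwrite('pics/'+name,c)
s2=cv2.imread('pics/s2.png');s4=cv2.imread('pics/s4.png')
f(s2,(.5885,-.2627),4.8,.026,268,275,50,50,8,'c1.png')
f(s4,(.4853,.2421),18.7,.232,340,85,50,50,8,'c2.png')
a=cv2.imread('pics/c1.png');b=cv2.imread('pics/c2.png');cv2.imwrite('pics/c.png',np.hstack([a,b]))
E
```

```text
(no output)
```

View pics/c.png

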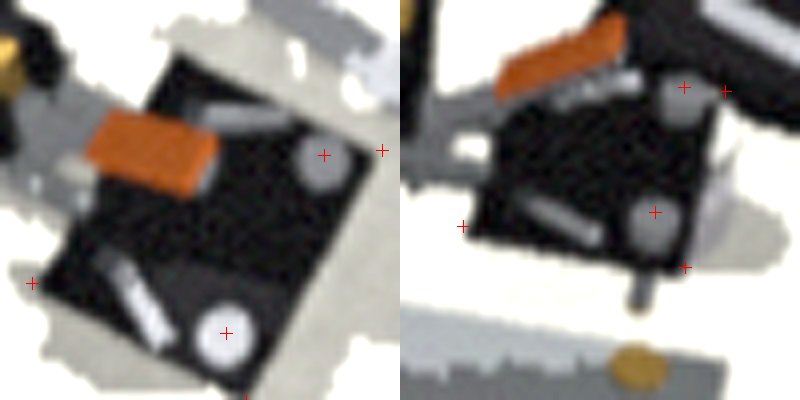

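The in-hand pose agrees with the prediction within about 1.5 px. Nearly the same offset was there on the bench, so the stage is level. Lowering to just above contact.

```bash
python3 -m jog '[[-0.013,0,0,0.2,0.1,0.01,-1],[0,0,0,0.4,0,0,-1],[0,0,0,0.5,0,0,-1],[0,0,0,0.5,0,0,-1],[0,0,0,0.4,0,0,-1],[0,0,0,0.3,0,0,-1],[0,0,0,0.1,0,0,-1],[0,0,0,0,0,0,-1],[0,0,0,0,0,0,-1],[0,0,0,0,0,0,-1]]';python3 - <<'E'
from go import *
plan([.485,.2445,.173],19)
a=cap('scene','s5.png')
cv2.imwrite('pics/z11.png',cv2.resize(a[70:150,300:400],None,fx=8,fy=7.5,interpolation=cv2.INTER_CUBIC))
E
```

```text
t: 12.4
tool_pos: [0.4852, 0.2451, 0.2006]
eef_rot: [-0.26, 1.554, 0.261]
ft_force: [0.3, 0.2, -7.2]
finger_gap: 0.0391
t 12.4 pos [0.485 0.245 0.201] F [ 0.305  0.223 -7.166] gap 0.0391 q [-0.64   0.392  0.113  1.858 -0.055  0.893  1.402]
M [[0.001, -0.326, 0.945], [0.001, 0.945, 0.326], [-1.0, 0.0, 0.001]]
turn units [ 0.001  0.002 -0.001] shift units now-axes [ 1.105 -0.019 -0.017] goal-axes [ 1.105 -0.018 -0.016]
```

View pics/z11.png

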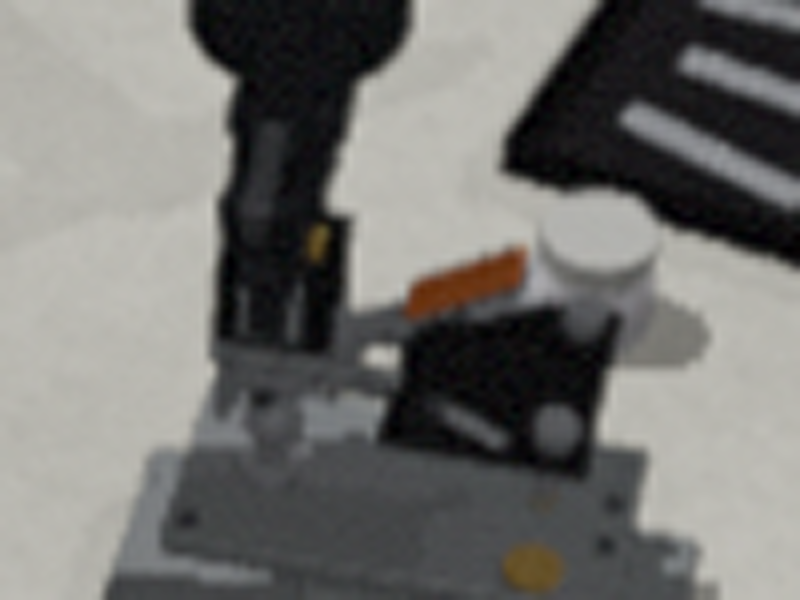

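The ball, at zoom (275,425), is right under the socket and still clear of it. Feeling downward from here.

```bash
python3 -m jog '[[0,0,0,0.08,0,0,-1],[0,0,0,0.08,0,0,-1],[0,0,0,0.08,0,0,-1],[0,0,0,0.08,0,0,-1],[0,0,0,0.08,0,0,-1],[0,0,0,0.08,0,0,-1],[0,0,0,0,0,0,-1],[0,0,0,0,0,0,-1],[0,0,0,0,0,0,-1],[0,0,0,0,0,0,-1]]'
```

```text
t: 13.45
tool_pos: [0.4849, 0.2449, 0.1882]
eef_rot: [-0.261, 1.555, 0.261]
ft_force: [-0.3, -0.6, -7.4]
finger_gap: 0.039
```

```bash
python3 -m jog '[[0,0,0,0.06,0,0,-1],[0,0,0,0.06,0,0,-1],[0,0,0,0.06,0,0,-1],[0,0,0,0.06,0,0,-1],[0,0,0,0,0,0,-1],[0,0,0,0,0,0,-1],[0,0,0,0,0,0,-1],[0,0,0,0,0,0,-1],[0,0,0,0,0,0,-1],[0,0,0,0,0,0,-1]]'
```

```text
t: 14.45
tool_pos: [0.4849, 0.2448, 0.1821]
eef_rot: [-0.261, 1.555, 0.261]
ft_force: [-0.0, -0.1, -6.2]
finger_gap: 0.0392
```

```bash
python3 -m jog '[[0,0,0,0.05,0,0,-1],[0,0,0,0.05,0,0,-1],[0,0,0,0.05,0,0,-1],[0,0,0,0,0,0,-1],[0,0,0,0,0,0,-1],[0,0,0,0,0,0,-1],[0,0,0,0,0,0,-1],[0,0,0,0,0,0,-1],[0,0,0,0,0,0,-1],[0,0,0,0,0,0,-1]]'
```

```text
t: 15.45
tool_pos: [0.4851, 0.2443, 0.1783]
eef_rot: [-0.261, 1.555, 0.26]
ft_force: [3.3, -4.5, -7.6]
finger_gap: 0.039
```

```bash
python3 -m jog '[[0,0,0,0.05,0,0,-1],[0,0,0,0.05,0,0,-1],[0,0,0,0.02,0,0,-1],[0,0,0,0,0,0,-1],[0,0,0,0,0,0,-1],[0,0,0,0,0,0,-1],[0,0,0,0,0,0,-1],[0,0,0,0,0,0,-1],[0,0,0,0,0,0,-1],[0,0,0,0,0,0,-1]]'
```

```text
t: 16.45
tool_pos: [0.4861, 0.2435, 0.176]
eef_rot: [-0.261, 1.553, 0.259]
ft_force: [3.1, -6.4, -2.4]
finger_gap: 0.0389
```

The flare pushes the tool along (+3,-6) N, so the ball lies a few mm towards the stage's -y. I'll shift that way.

```bash
python3 -m jog '[[0,0,0,0,-0.05,0.01,-1],[0,0,0,0,-0.05,0.01,-1],[0,0,0,0,0,0,-1],[0,0,0,0,0,0,-1],[0,0,0,0,0,0,-1],[0,0,0,0,0,0,-1],[0,0,0,0,0,0,-1],[0,0,0,0,0,0,-1],[0,0,0,0,0,0,-1],[0,0,0,0,0,0,-1]]'
```

```text
t: 17.45
tool_pos: [0.4863, 0.2432, 0.1756]
eef_rot: [-0.26, 1.554, 0.261]
ft_force: [-0.5, -1.0, 5.0]
finger_gap: 0.039
```

The lateral force is gone and the upward force is now about 12 N, so it is on the catches at TCP z 0.1756 (ball about 0.1356). Pushing through in small steps.

```bash
python3 -m jog '[[0,0,0,0.03,0,0,-1],[0,0,0,0.03,0,0,-1],[0,0,0,0.03,0,0,-1],[0,0,0,0,0,0,-1],[0,0,0,0,0,0,-1],[0,0,0,0,0,0,-1],[0,0,0,0,0,0,-1],[0,0,0,0,0,0,-1],[0,0,0,0,0,0,-1],[0,0,0,0,0,0,-1]]'
```

```text
t: 18.45
tool_pos: [0.4866, 0.243, 0.1733]
eef_rot: [-0.26, 1.554, 0.261]
ft_force: [0.7, 1.4, 5.1]
finger_gap: 0.0392
```

```bash
python3 -m jog '[[0,0,0,0.03,0,0,-1],[0,0,0,0.03,0,0,-1],[0,0,0,0.03,0,0,-1],[0,0,0,0.03,0,0,-1],[0,0,0,0,0,0,-1],[0,0,0,0,0,0,-1],[0,0,0,0,0,0,-1],[0,0,0,0,0,0,-1],[0,0,0,0,0,0,-1],[0,0,0,0,0,0,-1]]'
```

```text
t: 19.45
tool_pos: [0.4855, 0.2424, 0.1697]
eef_rot: [-0.261, 1.556, 0.261]
ft_force: [-0.7, -0.2, -5.3]
finger_gap: 0.0389
```

```bash
python3 -m jog '[[0,0,0,0.03,0,0,-1],[0,0,0,0.03,0,0,-1],[0,0,0,0.03,0,0,-1],[0,0,0,0,0,0,-1],[0,0,0,0,0,0,-1],[0,0,0,0,0,0,-1],[0,0,0,0,0,0,-1],[0,0,0,0,0,0,-1],[0,0,0,0,0,0,-1],[0,0,0,0,0,0,-1]]'
```

```text
t: 20.45
tool_pos: [0.4856, 0.2425, 0.1681]
eef_rot: [-0.261, 1.556, 0.261]
ft_force: [-2.9, 0.7, -10.7]
finger_gap: 0.039
```

```bash
python3 -m jog '[[0,0,0,0.03,0,0,-1],[0,0,0,0.03,0,0,-1],[0,0,0,0.03,0,0,-1],[0,0,0,0,0,0,-1],[0,0,0,0,0,0,-1],[0,0,0,0,0,0,-1],[0,0,0,0,0,0,-1],[0,0,0,0,0,0,-1],[0,0,0,0,0,0,-1],[0,0,0,0,0,0,-1]]'
```

```text
t: 21.45
tool_pos: [0.4867, 0.2426, 0.1651]
eef_rot: [-0.261, 1.554, 0.26]
ft_force: [4.8, 2.3, -20.7]
finger_gap: 0.0394
```

```bash
python3 -m jog '[[0,0,0,0.02,0,0,-1],[0,0,0,0.02,0,0,-1],[0,0,0,0.02,0,0,-1],[0,0,0,0,0,0,-1],[0,0,0,0,0,0,-1],[0,0,0,0,0,0,-1],[0,0,0,0,0,0,-1],[0,0,0,0,0,0,-1],[0,0,0,0,0,0,-1],[0,0,0,0,0,0,-1]]'; python3 -c "
from go import *
o=robot.observe();print(o['ft_torque'],o['ft_force'])"
```

```text
t: 22.45
tool_pos: [0.4867, 0.2429, 0.1645]
eef_rot: [-0.26, 1.554, 0.261]
ft_force: [3.4, 2.0, -2.0]
finger_gap: 0.0389
[ 0.265 -0.631 -0.13 ] [ 3.436  1.987 -2.006]
```

```bash
python3 -m jog '[[0,0,0,0.01,0,0,-1],[0,0,0,0.01,0,0,-1],[0,0,0,0,0,0,-1],[0,0,0,0,0,0,-1],[0,0,0,0,0,0,-1],[0,0,0,0,0,0,-1],[0,0,0,0,0,0,-1],[0,0,0,0,0,0,-1],[0,0,0,0,0,0,-1],[0,0,0,0,0,0,-1]]'; python3 - <<'E'
from go import *
o=robot.observe();print(o['ft_torque'],o['ft_force'],o['tool_pos'])
a=cap('scene','s6.png')
cv2.imwrite('pics/z12.png',cv2.resize(a[80:160,300:400],None,fx=8,fy=7.5,interpolation=cv2.INTER_CUBIC))
E
```

```text
t: 23.45
tool_pos: [0.4857, 0.2425, 0.1635]
eef_rot: [-0.261, 1.556, 0.261]
ft_force: [-1.5, -0.8, -3.6]
finger_gap: 0.0394
[ 0.165  0.08  -0.073] [-1.51  -0.826 -3.559] [0.486 0.243 0.164]
```

View pics/z12.png

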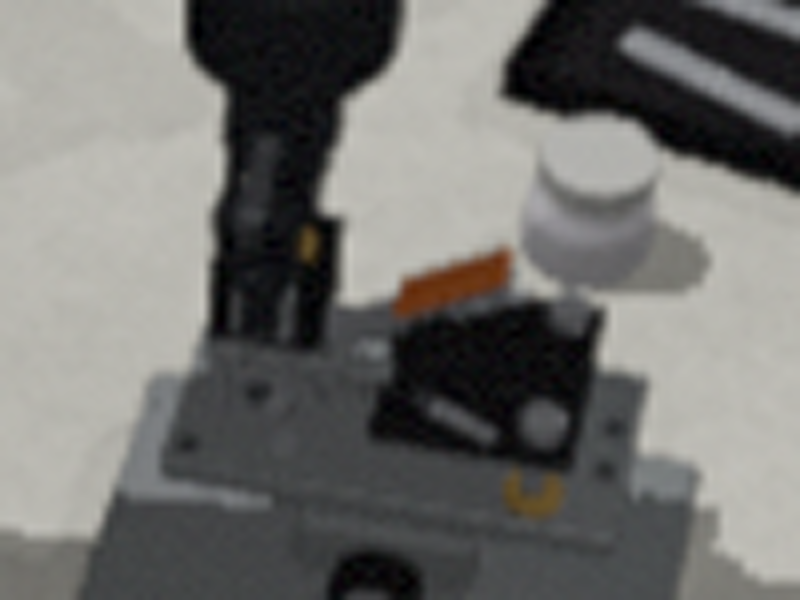

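The foot stands on the near pad at zoom (532,490). There was a small settling step. I'll push a little more to confirm the hard stop.

```bash
python3 -m jog '[[0,0,0,0.01,0,0,-1],[0,0,0,0.01,0,0,-1],[0,0,0,0.01,0,0,-1],[0,0,0,0,0,0,-1],[0,0,0,0,0,0,-1],[0,0,0,0,0,0,-1],[0,0,0,0,0,0,-1],[0,0,0,0,0,0,-1],[0,0,0,0,0,0,-1],[0,0,0,0,0,0,-1]]'; python3 - <<'E'
from go import *
o=robot.observe();print(o['ft_torque'],o['ft_force'],o['tool_pos'])
E
```

```text
t: 24.5
tool_pos: [0.4859, 0.2425, 0.1633]
eef_rot: [-0.261, 1.556, 0.261]
ft_force: [-4.9, -2.6, 4.2]
finger_gap: 0.0391
[-0.131  0.854  0.07 ] [-4.907 -2.621  4.213] [0.486 0.243 0.163]
```

```bash
python3 -m jog '[[0,0,0,0.01,0,-0.02,-1],[0,0,0,0.01,0,-0.02,-1],[0,0,0,0,0,0,-1],[0,0,0,0,0,0,-1],[0,0,0,0,0,0,-1],[0,0,0,0,0,0,-1],[0,0,0,0,0,0,-1],[0,0,0,0,0,0,-1],[0,0,0,0,0,0,-1],[0,0,0,0,0,0,-1]]'; python3 - <<'E'
from go import *
o=robot.observe();print(o['ft_torque'],o['ft_force'],o['tool_pos'])
E
```

```text
t: 25.5
tool_pos: [0.4858, 0.2425, 0.1633]
eef_rot: [-0.26, 1.554, 0.261]
ft_force: [-4.2, -1.3, 6.3]
finger_gap: 0.0392
[-0.103  0.552  0.08 ] [-4.226 -1.321  6.309] [0.486 0.243 0.163]
```

The stop is solid: 12.3 mm below first catch contact, ball at about 0.135, in line with the camera estimate. Letting go.

```bash
python3 -m jog '[[0,0,0,-0.01,0,0,1],[0,0,0,0,0,0,1],[0,0,0,0,0,0,1],[0,0,0,0,0,0,1],[0,0,0,0,0,0,1],[0,0,0,0,0,0,1],[0,0,0,0,0,0,1],[0,0,0,-0.2,0,0,1],[0,0,0,-0.6,0,0,1],[0,0,0,-0.8,0,0,1]]'; python3 -m jog '[[0,0,0,-1,0,0,1],[0,0,0,-1,0,0,1],[0,0,0,-1,0,0,1],[0,0,0,-0.3,0,0,-1],[0,0,0,0,0,0,-1],[0,0,0,0,0,0,-1],[0,0,0,0,0,0,-1],[0,0,0,0,0,0,-1],[0,0,0,0,0,0,-1],[0,0,0,0,0,0,-1]]'; python3 - <<'E'
from go import *
plan([.4858,.2425,.25],19)
a=cap('scene','s7.png');b=cap('top','t7.png')
cv2.imwrite('pics/z13.png',cv2.resize(a[80:160,300:400],None,fx=8,fy=7.5,interpolation=cv2.INTER_CUBIC))
cv2.imwrite('pics/z14.png',cv2.resize(b[160:280,170:290],None,fx=5,fy=5,interpolation=cv2.INTER_CUBIC))
E
```

```text
t: 26.5
tool_pos: [0.4846, 0.242, 0.2026]
eef_rot: [-0.261, 1.557, 0.26]
ft_force: [0.6, -0.1, 0.2]
finger_gap: 0.0852
t: 27.5
tool_pos: [0.4851, 0.2422, 0.2847]
eef_rot: [-0.261, 1.556, 0.26]
ft_force: [0.5, -0.5, 0.7]
finger_gap: 0.0
t 27.5 pos [0.485 0.242 0.285] F [ 0.477 -0.488  0.704] gap 0.0 q [-0.647  0.295  0.124  1.772 -0.041  1.077  1.395]
M [[-0.001, -0.326, 0.945], [-0.0, 0.945, 0.326], [-1.0, -0.0, -0.001]]
turn units [ 0.001 -0.001  0.   ] shift units now-axes [1.386 0.002 0.032] goal-axes [1.386 0.002 0.032]
```

View pics/z13.png

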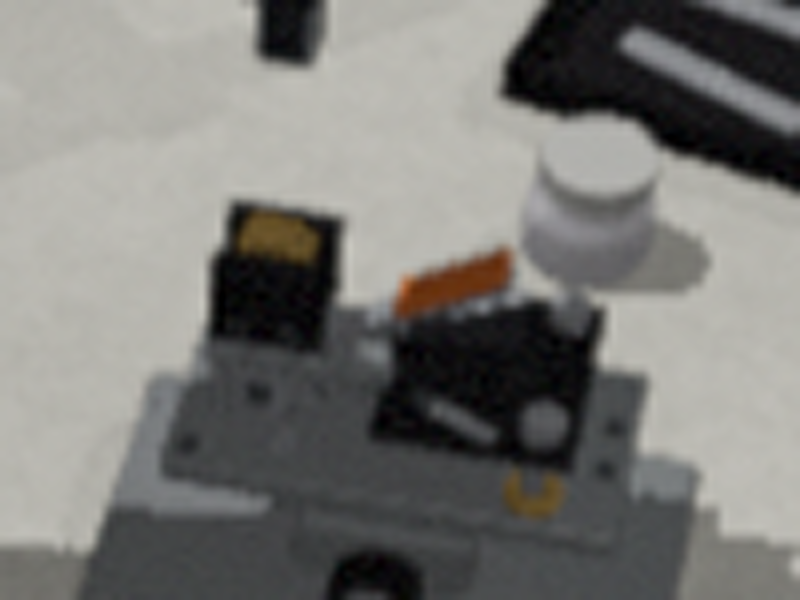

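View pics/z14.png

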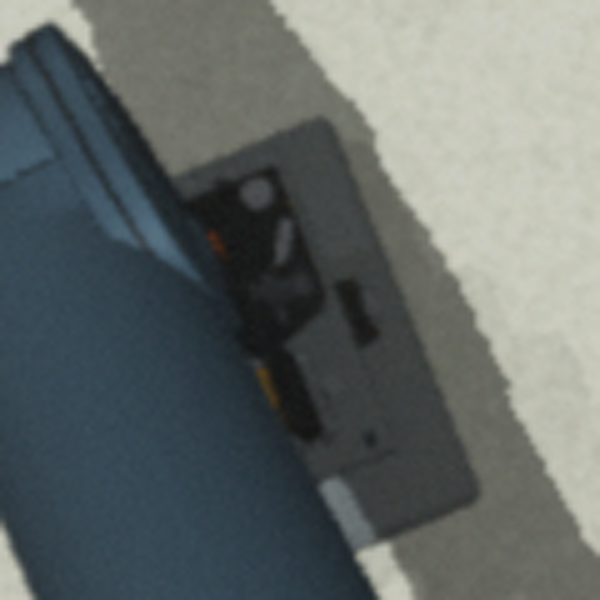

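The stage sits on the stand with the lever still up. The near screw head is at scene zoom (543,420) and top zoom (256,194), so I can check its height and position against the pad below it.

```bash
python3 - <<'E'
from go import *
C,e=tri(300+543/8-.5,80+420/7.5-.5,170+256/5-.5,160+194/5-.5);print('screw',C,e,'pad2 was .6011 .2503 .1047')
B=np.array([.4855,.243,.1348])
Rz=Ro.from_euler('z',np.radians(19)).as_matrix()
a=cv2.imread('pics/s7.png')[80:160,300:400];a=cv2.convertScaleAbs(cv2.resize(a,None,fx=8,fy=7.5,interpolation=cv2.INTER_CUBIC),alpha=1.5)
for q in((.110,.032,.018),(.110,-.032,.018),(.124,-.045,.008),(.046,-.045,.008),(-.022,-.02,.058),(.022,-.02,.058),(.022,.02,.058),(-.022,.02,.058)):
    p=(proj('scene',B+Rz@np.array(q))-[300,80]+.5)*[8,7.5];cv2.drawMarker(a,tuple(int(v) for v in p),(0,0,255),cv2.MARKER_CROSS,12,1)
cv2.imwrite('pics/c3.png',a)
for L in (.52,.58,.64):
  X=B+Rz@np.array([.026+.060*np.cos(L)-.018*np.sin(L),0,.004+.060*np.sin(L)+.018*np.cos(L)])
  print(L,X,(proj('scene',X)-[300,80]+.5)*[8,7.5])
E
```

```text
screw [0.6   0.25  0.149] 0.0010169128401411906 pad2 was .6011 .2503 .1047
0.52 [0.551 0.266 0.184] [459.21  283.504]
0.58 [0.548 0.265 0.187] [452.392 277.651]
0.64 [0.545 0.264 0.189] [445.121 272.035]
```

View pics/c3.png

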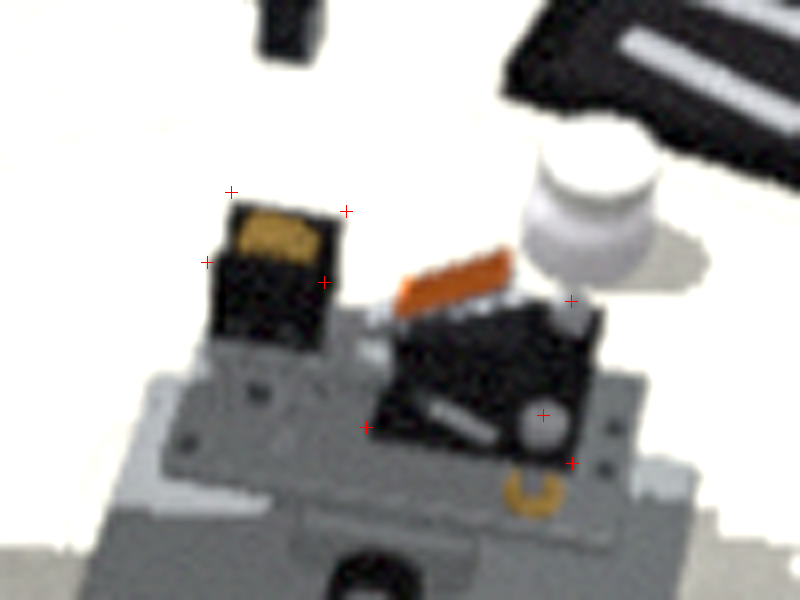

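Checks:
- The near screw head is 44 mm above the pad (nominal 44) and within 1 mm of it in xy.
- The vice and screws share one common image offset, so the stage is level and home.

Now to place the closed fingers over the lever pad.

```bash
python3 -m jog '[[0,0,0,0,0,0.5,-1],[0,0,0,0,0.04,0.9,-1],[0,0,0,0,0,0.9,-1],[0,0,0,0.2,0,0.6,-1],[0,0,0,0.8,0,0.26,-1],[0,0,0,0.8,0,0,-1],[0,0,0,0.8,0,0,-1],[0,0,0,0.3,0,0,-1],[0,0,0,0,0,0,-1],[0,0,0,0,0,0,-1]]'; python3 - <<'E'
from go import *
plan([.5595,.269,.2],19)
a=cap('scene','s8.png')
cv2.imwrite('pics/z15.png',cv2.resize(a[80:160,300:400],None,fx=8,fy=7.5,interpolation=cv2.INTER_CUBIC))
E
```

```text
t: 28.6
tool_pos: [0.56, 0.2693, 0.2134]
eef_rot: [-0.26, 1.554, 0.261]
ft_force: [-0.2, -1.6, 1.4]
finger_gap: 0.0002
t 28.6 pos [0.56  0.269 0.213] F [-0.201 -1.578  1.4  ] gap 0.0002 q [-0.61   0.506  0.125  1.643 -0.072  0.996  1.441]
M [[0.001, -0.326, 0.945], [0.001, 0.945, 0.326], [-1.0, 0.0, 0.001]]
turn units [ 0.001  0.002 -0.   ] shift units now-axes [ 0.538 -0.004 -0.024] goal-axes [ 0.538 -0.004 -0.024]
```

View pics/z15.png

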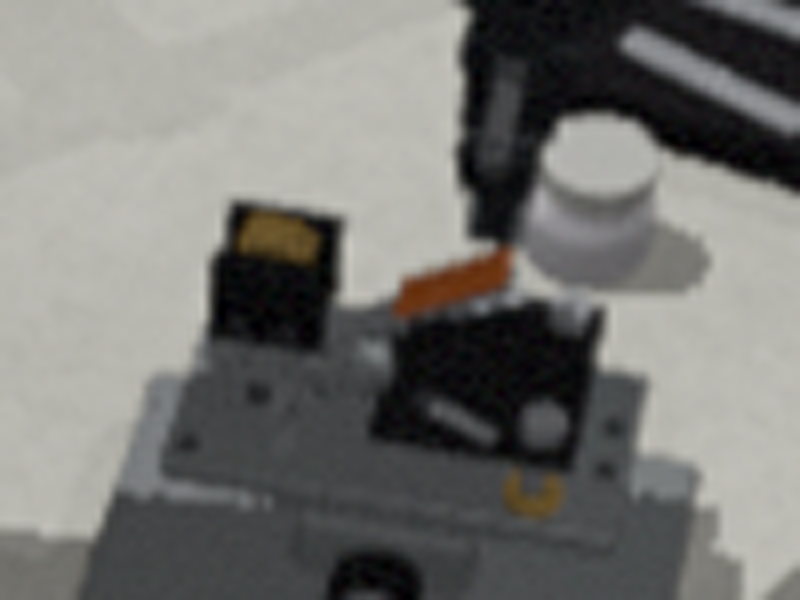

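The shut fingers are just above the outer end of the orange pad. Pressing down.

```bash
python3 -m jog '[[0,0,0,0.15,0,0,-1],[0,0,0,0.15,0,0,-1],[0,0,0,0.15,0,0,-1],[0,0,0,0.15,0,0,-1],[0,0,0,0.15,0,0,-1],[0,0,0,0.15,0,0,-1],[0,0,0,0,0,0,-1],[0,0,0,0,0,0,-1],[0,0,0,0,0,0,-1],[0,0,0,0,0,0,-1]]'
```

```text
t: 29.65
tool_pos: [0.5603, 0.2694, 0.1908]
eef_rot: [-0.26, 1.553, 0.261]
ft_force: [1.5, 0.4, 5.4]
finger_gap: -0.0001
```

```bash
python3 -m jog '[[0,0,0,0.12,0,0,-1],[0,0,0,0.12,0,0,-1],[0,0,0,0.12,0,0,-1],[0,0,0,0.12,0,0,-1],[0,0,0,0.12,0,0,-1],[0,0,0,0.12,0,0,-1],[0,0,0,0.12,0,0,-1],[0,0,0,0,0,0,-1],[0,0,0,0,0,0,-1],[0,0,0,0,0,0,-1]]'
```

```text
t: 30.65
tool_pos: [0.5599, 0.2692, 0.1693]
eef_rot: [-0.26, 1.554, 0.261]
ft_force: [2.7, 1.7, 4.3]
finger_gap: 0.0
```

```bash
python3 -m jog '[[0,0,0,0.06,0,0,-1],[0,0,0,0.06,0,0,-1],[0,0,0,0.06,0,0,-1],[0,0,0,0.06,0,0,-1],[0,0,0,0.06,0,0,-1],[0,0,0,0.06,0,0,-1],[0,0,0,0,0,0,-1],[0,0,0,0,0,0,-1],[0,0,0,0,0,0,-1],[0,0,0,0,0,0,-1]]'
```

```text
t: 31.65
tool_pos: [0.5605, 0.2694, 0.1606]
eef_rot: [-0.26, 1.553, 0.261]
ft_force: [3.8, 1.1, 5.4]
finger_gap: -0.0
```

```bash
python3 -m jog '[[0,0,0,0.04,0,0,-1],[0,0,0,0.04,0,0,-1],[0,0,0,0.04,0,0,-1],[0,0,0,0,0,0,-1],[0,0,0,0,0,0,-1],[0,0,0,0,0,0,-1],[0,0,0,0,0,0,-1],[0,0,0,0,0,0,-1],[0,0,0,0,0,0,-1],[0,0,0,0,0,0,-1]]'
```

```text
t: 32.65
tool_pos: [0.5608, 0.2695, 0.1578]
eef_rot: [-0.26, 1.552, 0.261]
ft_force: [4.6, 1.8, 4.9]
finger_gap: -0.0
```

```bash
python3 -m jog '[[0,0,0,0.03,0,0,-1],[0,0,0,0.03,0,0,-1],[0,0,0,0.02,0,0,-1],[0,0,0,0,0,0,-1],[0,0,0,0,0,0,-1],[0,0,0,0,0,0,-1],[0,0,0,0,0,0,-1],[0,0,0,0,0,0,-1],[0,0,0,0,0,0,-1],[0,0,0,0,0,0,-1]]'
```

```text
t: 33.65
tool_pos: [0.561, 0.2696, 0.1573]
eef_rot: [-0.26, 1.551, 0.261]
ft_force: [0.8, 0.1, 15.7]
finger_gap: 0.0001
```

This is the solid stop: 15.7 N at z 0.157, expected about 0.156. A slight extra press, then retreat upwards and clear.

```bash
python3 -m jog '[[0,0,0,0.015,0,0,-1],[0,0,0,0,0,0,-1],[0,0,0,0,0,0,-1],[0,0,0,0,0,0,-1],[0,0,0,-0.1,0,0,-1],[0,0,0,-0.3,0,0,-1],[0,0,0,-0.8,0,0,-1],[0,0,0,-1,0,0,-1],[0,0,0,-1,0,0,-1],[0,0,0,-1,0,0,-1]]'; python3 -m jog '[[0,0,0,-0.5,1,0,-1],[0,0,0,0,1,0,-1],[0,0,0,0,1,0,-1],[0,0,0,0,1,0,-1],[0,0,0,0,1,0,-1],[0,0,0,0,1,0,-1],[0,0,0,0,1,0,-1],[0,0,0,0,0.5,0,-1],[0,0,0,0,0,0,-1],[0,0,0,0,0,0,-1]]'; python3 - <<'E'
from go import *
a=cap('scene','s9.png');b=cap('top','t9.png')
cv2.imwrite('pics/z16.png',cv2.resize(a[80:160,300:400],None,fx=8,fy=7.5,interpolation=cv2.INTER_CUBIC))
cv2.imwrite('pics/z17.png',cv2.resize(b[160:280,170:290],None,fx=5,fy=5,interpolation=cv2.INTER_CUBIC))
E
```

```text
t: 34.65
tool_pos: [0.5582, 0.2684, 0.2597]
eef_rot: [-0.262, 1.558, 0.26]
ft_force: [0.6, 0.1, 0.7]
finger_gap: -0.0
t: 35.65
tool_pos: [0.4988, 0.4447, 0.2717]
eef_rot: [-0.261, 1.556, 0.259]
ft_force: [0.8, -0.8, -1.1]
finger_gap: -0.0001
```

View pics/z16.png

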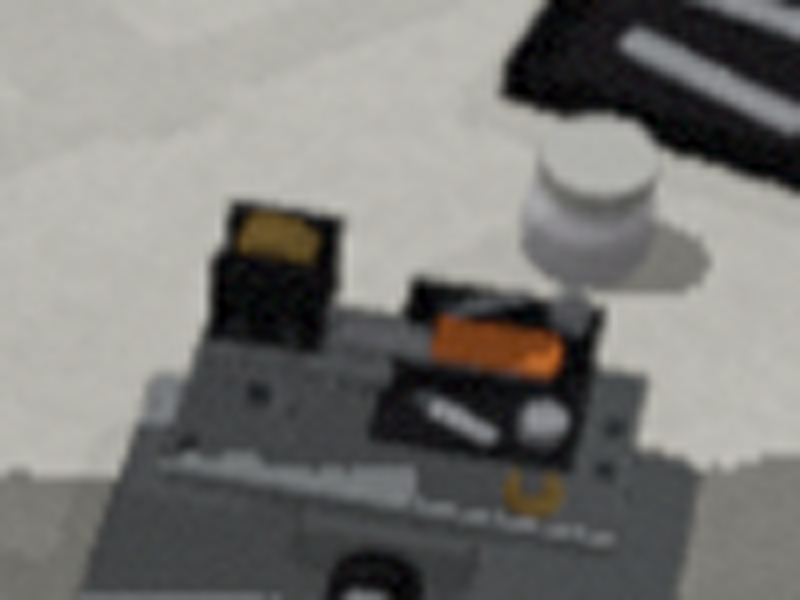

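View pics/z17.png

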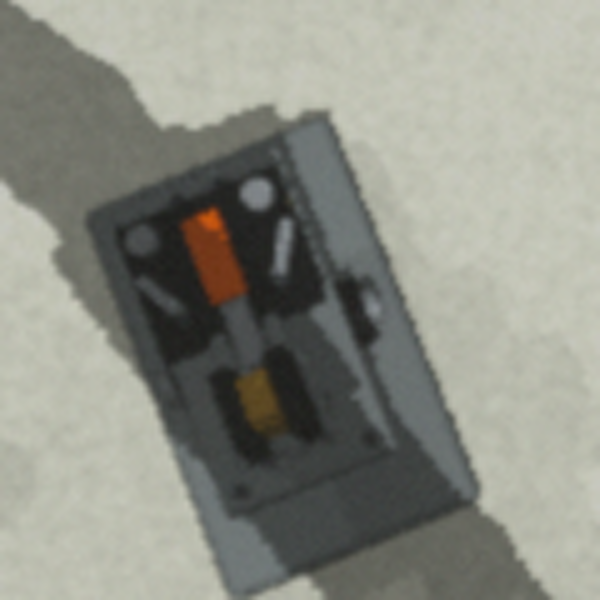

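View pics/s9.png

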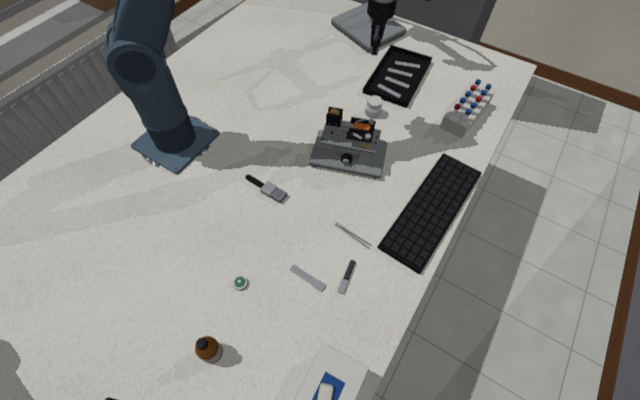

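In scene the lever lies flat at zoom (498,345), the stage is in line with the stand, and the other things look unmoved. A final numeric check before handing in.

```bash
python3 - <<'E'
from m import *
from go import *
a=cv2.imread('pics/s9.png');b=cv2.imread('pics/t9.png')
S=lambda u,v:(300+u/8-.5,80+v/7.5-.5);T=lambda u,v:(170+u/5-.5,160+v/5-.5)
C,e=tri(*S(543,418),*T(256,194));A,e2=tri(*S(573,309),*T(140,238));m=(A+C)/2
print(A,e2,C,e,np.linalg.norm(A-C),'mid',m,'pads mid .5905 .2807')
print('orange',blobs(b,190,190,50,40,orange),blobs(a,345,110,40,25,orange))
o1=blobs(a,345,110,40,25,orange)[0][1];o2=blobs(b,190,190,50,40,orange)[0][1]
print(tri(*o1,*o2)); d=m[:2]-np.array([.4855,.243]);print(np.degrees(np.arctan2(d[1],d[0])),np.linalg.norm(d))
for n,p in(('scene',(0,0)),('top',(0,0))):
    x=cv2.imread(f'pics/{n}0.png');y=a if n=='scene' else b
    print(n,blobs(x,225,265,30,30,lambda h,c:(h[...,0]>50)&(h[...,0]<90)&(h[...,1]>90)),blobs(y,225,265,30,30,lambda h,c:(h[...,0]>50)&(h[...,0]<90)&(h[...,1]>90))) if n=='scene' else None
E
python3 -c "
from workcell import robot
robot.hand_in()"
```

```text
[0.58  0.311 0.148] 0.0014777478440376405 [0.6  0.25 0.15] 0.0008076459667984156 0.06391593070908669 mid [0.59  0.28  0.149] pads mid .5905 .2807
orange [(np.float64(21.2), array([211.81, 204.46]), array([5.5 , 6.25]))] [(np.float64(24.8), array([365.77, 127.09]), array([10. ,  4.5]))]
(array([0.583, 0.271, 0.157]), np.float64(0.0025911265161543333))
19.58090263494511 0.11095181649324921
scene [(np.float64(36.4), array([239.73, 282.18]), array([9.  , 8.25]))] [(np.float64(36.8), array([239.73, 282.2 ]), array([9. , 8.5]))]
the job is handed in; nothing more can be done
```

The stage is on the stand with its lever pressed down, and I handed the job in at about 36 s of the 67 s; no verdict is reported.

- **Seating:** I gripped the stage by the vice and lowered it onto the ball by feel. The flare pushed sideways at first contact, so I moved it about 2.5 mm. It then went through the catches with about 12 N, weight included, to a solid stop about 12 mm below where the catches first met the ball. The hardest push was about 14 N, weight included.
- **Lever:** I let go and checked the seat in the pictures. Then I pressed the orange lever with the shut fingers until it was solid, at about 16 N. The fingertips stopped at z 0.157, where about 0.156 was expected. I moved the arm clear.

**Last checks:**
- **Position:** the middle of the screw heads over the feet is within 1 mm of the middle of the pads.
- **Level:** the two screw heads measured 2 mm apart in height, which is about the accuracy of the cameras, so the level check is rough.
- **Alignment:** the stage's line measured 19.6°, against 19.0–19.3° for the stand.
- **Lever:** it looks flat in both views. The colour mask caught only the sunlit part of the pad, so the picture gives no exact angle; the firm stop is the better evidence.
- **Other things on the bench:** the bubble level moved 0.02 pixels. The others look unmoved by eye in the scene picture; I did not measure them.

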